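Press a label holder home behind the lip of a network shelf

ROBOT

A 6-joint arm with a two-finger parallel gripper is mounted at the origin on the work surface. World frame = base frame: x ahead of the robot, y to its left, z up, the work surface at z = 0. Lengths are in m, angles in degrees, forces in N, time in s.
With the tool pointing down it reaches from about 0.375 to 0.925 m from the base axis. Payload 5.7 kg.
Tool frame: the origin (TCP) lies on the centre line of the jaws, within the pads' length; the fingertips stand 11 mm ahead of it and the grasp point (between the pads) lies 8 mm behind it; z points along the fingers, y is the direction in which the jaws open and shut (so a half turn about z gives the same grasp; the last joint's range is limited). The gripper opens to 88 mm and grips with 3 to 60 N. Pads are 20 mm wide; open, the fingers measure 115 mm over their backs; the gripper's body (75 mm by 178 mm) begins 61 mm behind the grasp point.
Start: joints at [62.79, 20.558, 86.54, -0, 72.909, -6.595], TCP at [0.211, 0.562, 0.234] pointing down, gripper open.
Joint ranges: [-170.27, 170.27], [-57.76, 135], [12.27, 136.19], [-55.21, 235.2], [11.17, 155.16], [-170.74, 170.74]. Speed limits (degrees/s): [136.94, 136.94, 180, 180, 180, 180].

INTERFACE

Orientations are given as [roll, pitch, yaw] about the fixed x, y, z axes, in that order (R = Rz(yaw) Ry(pitch) Rx(roll)).
In Python, from cell import ctrl, viewer, job, nets gives the robot as it stands.
- The arm moves only by the shell command python3 -m handwheel 'ROWS'. ROWS is JSON, a list of rows, each a list of 3 entries, a list of its own where there are three numbers: the turn, a rotation vector about the world's x, y, z in degrees, then the shift along the world's x, y, z in m, then the opening, from -1 (shut) to 1 (fully open), so that 0 is half open. A call has 1 to 8 rows; each row is the pose to reach, as a shift and turn from the pose commanded when the call began; what a row does not reach only later rows make up. A row lasts 1/12 s, in which the tool goes at most 41.7 mm and 7.16 degrees, less where a joint would pass 70% of its speed; a pose out of reach is approached as far as the arm can. A call with a gripper value outside its range is refused whole. The fingers move at their own pace and stop on an object; the grip force is fixed at half the most. Time passes only in rows, so rows that repeat a pose let the fingers close. It gives the time, the measured TCP pose, the force and the opening at its end, in the units of the state.
- ctrl.state(): the state, without advancing time (a new reading comes with each control period).
- viewer.grab_frame(name): name is "side" or "top"; returns a dict with "color" (480x640x3 uint8, red, green, blue), "mtx" (3x3 intrinsics, pixels), "k1" (the pictures are not rectified: a ray, as slopes to the right and down, at radius r is drawn at 1 + k1 r^2 times it, then the intrinsics apply), "extrinsics" (4x4, takes a point from world to camera coordinates). Camera axes: x right, y down, z forward; pixel columns grow to the right and rows downward; lengths in m; the calibration is good to about 2 mm. A picture is of the moment at which its call begins. There is no depth.
- job.finish_job(): hands the job in, once; it reports no verdict.
Trained networks look in a picture, given as the dict that the camera call returned (one of the last four; its "shot" number tells which), for a name from the list of things; names that differ only in an ending like _2 or _b are one class to them, and where a whole thing is asked for, a point or a joint stands for the part that bears it (a point fixed in the world has none). Each returns a list of dicts, best first, with "p" (0 to 1); they miss things now and then, are a little off and sometimes report something else, mostly with a low value. They report only what shows in the picture. A call takes as long as a camera call. They do not tell look-alikes from the thing itself.
- nets.boxes_of(picture, query): "at" ([column, row] in pixels, amid what is visible of it).
- nets.outline_of(picture, query): "mask" (480x640 bool, what is visible of it) and "at" ([column, row] in pixels, amid what is visible of it).
The state is a dict: "t": time; "joint_positions": joint angles; "dq": joint speeds; "joint_efforts": joint torques, N m; "eef_pos": TCP position; "orientation": TCP orientation; "force": force on the tool from outside, world axes, zero at the start; "moment": the same for the moment, N m; "width": opening from 0.0 (shut) to 1.0 (fully open).
Only numpy, scipy, OpenCV 4.12 (cv2) and the standard library are available. Lean on these libraries where they do the work, as an engineer would, in place of code of your own. Each camera call takes 0.05 s, during which the arm holds its last target. There are 200 camera calls.

TASK

Three label bays run along the front lip of the low wire shelf; two already carry a label. Fit the loose grey label holder into the empty bay: slide its flat tongue under the lip, between the guides, and push it in gently, against the sprung clip behind the lip, until the label plate sits flush against the lip. Finish while still holding it pressed home (the clip pushes it out again if let go), without ramming it and leaving everything else on the desk where it is.

Things in the scene. Friction and masses are not known exactly. Their poses are not given: they have to be found in the camera images.
- holder: Loose grey label holder, 60 to 130 g, upright on the desk, tongue away from the robot. Origin: desk level, middle of the label plate's far face; x along the tongue (the way it is pushed in), z up. Plate: x -6 to 0 mm, 70 mm wide, 46 mm high, paper cards on its near face. Tongue: x 0 to 50 mm, 50 mm wide (40 mm over the last 8 mm), 10 mm thick, lying on the desk.
- holder_fin (a point): Grip point on the holder's upright fin, on the near side of the plate: 30 mm behind the holder's origin (x = -30 mm), 31 mm above its underside. The fin is 12 mm thick in y, x -51 to -6 mm, z 0 to 44 mm: pinch it from above, across y. Axes as the holder's.
- shelf: Low black wire shelf, fixed. Origin: desk level, middle of the lip's front face; x into the shelf (away from the robot), y along the lip. Lip: steel strip 6 mm thick, 320 mm long, z 16 to 50 mm. Bays at y = -100, 0, 100 mm: windows below the lip, 58 mm wide, 16 mm high over the desk; guide rails 58 mm apart, x 6 to 40 mm. Wire deck 50 mm high; a switch on it (top 77 mm) from x = 99 mm back.
- label_a: Label holder of the same form, fixed in a filled bay; same origin and axes as the loose one's. Its fin stands 51 mm out of the lip.
- label_b: The other fixed label holder, in the other filled bay; the same form, origin and axes.
- bay_mouth (a point): The empty bay: point at desk level on the plane of the lip's front face, in the middle of the window, axes as the shelf's. The holder is home when its origin is at this point with axes parallel.
- bay: Fixed steel bracket behind the lip in the empty bay, with the sprung clip it carries; its origin is the same point as bay_mouth, axes as the shelf's. The clip's flat face, 34 mm wide, z 2 to 22 mm, rests at x = 40 mm, so the tongue meets it 10 mm before home.
- clip (a joint): Travel of the sprung clip in m: 0 at rest, grows as it is pushed in (+x); end stop at 0.014. It pushes back with 3.2 N at 0, rising 0.4 N per mm: about 7 N at home (0.010), where the plate meets the rigid lip.
- coupler: Bystander, to be left alone: small white cable coupler block, 34 x 18 x 17 mm high; origin at its underside on the desk.
- stick: Bystander, to be left alone: black thumb drive, 53 x 18 x 9 mm high; origin at its underside on the desk.
- mug: Bystander, to be left alone: white mug, 80 mm wide, 90 mm high; origin at its underside on the desk.
- adapter: Bystander, to be left alone: black power adapter brick, 90 x 50 x 32 mm high; origin at its underside on the desk.
- driver: Bystander, to be left alone: screwdriver lying on the desk; origin at its underside on the desk.
- screws: Bystander, to be left alone: small jar of screws, 56 mm wide, 60 mm high; origin at its underside on the desk.
- drive: Bystander, to be left alone: flat aluminium portable drive, 110 x 75 x 14 mm high; origin at its underside on the desk.
Things that resemble listed ones, but are neither listed nor needed, are in the scene too. What is shaped like the holder but brown is not meant. There is more than one size of the bay; the job needs the largest.

How it is judged:
By the outcome, as a careful person would: the job done as asked, in the order asked, and still so for the second after the job is handed in, while the arm keeps its last pose, push and grip.
It also fails if it takes over 40 s, if anything falls off the work surface, if the arm or the gripper's body presses on something with over 40 N, if the wrist force passes 120 N, or if a joint passes its speed limit or range.

## Working session

There is one attempt and no reset: what is moved stays moved. The work goes in short steps, Python scripts to look and compute and a shell command to move; the robot and the scene stay as the last step left them, time stands still between calls to the robot, and variables do not carry over. Pictures are saved under pics/ and viewed, about 8 in all and at most 12, crops included, and the job is handed in when it is done.

```bash
mkdir -p pics; cat > h.py <<'E'
import numpy as np,cv2
from cell import ctrl,viewer,job,nets
def ray(f,px):
    K,k1,E=np.array(f["mtx"]),f["k1"],np.array(f["extrinsics"])
    p=cv2.undistortPoints(np.array([[px]],float),K,np.array([k1,0,0,0,0.]))[0,0]
    R,t=E[:3,:3],E[:3,3]
    return -R.T@t, R.T@np.array([p[0],p[1],1])
def at_z(f,px,z):
    o,d=ray(f,px); return o+d*(z-o[2])/d[2]
def proj(f,P):
    E=np.array(f["extrinsics"]); r,_=cv2.Rodrigues(E[:3,:3])
    return cv2.projectPoints(np.array(P,float).reshape(-1,3),r,E[:3,3],np.array(f["mtx"]),np.array([f["k1"],0,0,0,0.]))[0][:,0]
def save(f,name,crop=None,s=1):
    im=f["color"][:,:,::-1]
    if crop: a,b,c,d=crop; im=im[b:d,a:c]
    cv2.imwrite("pics/"+name,cv2.resize(im,None,fx=s,fy=s,interpolation=cv2.INTER_CUBIC))
E
python3 - <<'E'
from h import *
for n in("top","side"):
    f=viewer.grab_frame(n);save(f,n+"0.png")
    print(n,ray(f,(320,240)))
    for q in("holder","label_a","shelf","bay"):
        for r in nets.boxes_of(f,q)[:6]: print(q,r["p"],np.round(r["at"]),at_z(f,r["at"],.03).round(3))
print(ctrl.state())
E
```

```text
top (array([0.40861315, 0.02978428, 1.08858657]), array([ 0.10921904, -0.03124703, -0.99360136]))
holder 0.86 [264. 248.] [0.509 0.111 0.03 ]
holder 0.85 [358. 334.] [ 0.336 -0.078  0.03 ]
holder 0.76 [357. 250.] [ 0.505 -0.08   0.03 ]
holder 0.7 [388. 150.] [ 0.713 -0.146  0.03 ]
label_a 0.79 [289. 165.] [0.68  0.059 0.03 ]
label_a 0.58 [337. 173.] [ 0.663 -0.04   0.03 ]
shelf 0.57 [344. 106.] [ 0.807 -0.056  0.03 ]
bay 0.88 [386. 148.] [ 0.718 -0.142  0.03 ]
bay 0.54 [440. 155.] [ 0.702 -0.255  0.03 ]
bay 0.45 [422. 215.] [ 0.576 -0.214  0.03 ]
side (array([ 0.25919051, -0.88948655,  0.6015412 ]), array([ 0.24528084,  0.83256372, -0.49674907]))
holder 0.92 [244. 290.] [ 0.334 -0.093  0.03 ]
holder 0.76 [317. 279.] [ 0.49  -0.091  0.03 ]
holder 0.65 [304. 239.] [0.505 0.083 0.03 ]
label_a 0.97 [364. 242.] [0.643 0.034 0.03 ]
label_a 0.91 [375. 259.] [ 0.64  -0.048  0.03 ]
shelf 0.77 [440. 256.] [ 0.794 -0.073  0.03 ]
shelf 0.18 [300. 424.] [ 0.367 -0.443  0.03 ]
bay 0.7 [428. 282.] [ 0.717 -0.161  0.03 ]
bay 0.49 [376. 319.] [ 0.563 -0.249  0.03 ]
bay 0.49 [441. 320.] [ 0.68  -0.283  0.03 ]
{'t': 0.5, 'joint_positions': array([ 6.27890485e+01,  2.05581869e+01,  8.65416351e+01, -9.61574338e-04,
        7.29102055e+01, -6.59585189e+00]), 'dq': array([ 0.07039832,  0.0414806 ,  0.00453476, -0.04104463,  0.10557284,
        0.02719706]), 'joint_efforts': array([-1.95390763e-03, -5.14899266e+01, -2.70884925e+01,  6.73880149e-02,
        2.64142372e-02, -2.94748315e-05]), 'eef_pos': array([0.21124819, 0.56151587, 0.23360407]), 'orientation': array([-1.79989933e+02, -2.38833232e-04,  1.59385183e+02]), 'force': array([-0.92549568, -0.36828291, -0.5075781 ]), 'moment': array([-0.0191884 , -0.01597976,  0.0023405 ]), 'width': 0.9985454317500042}
```

View pics/top0.png

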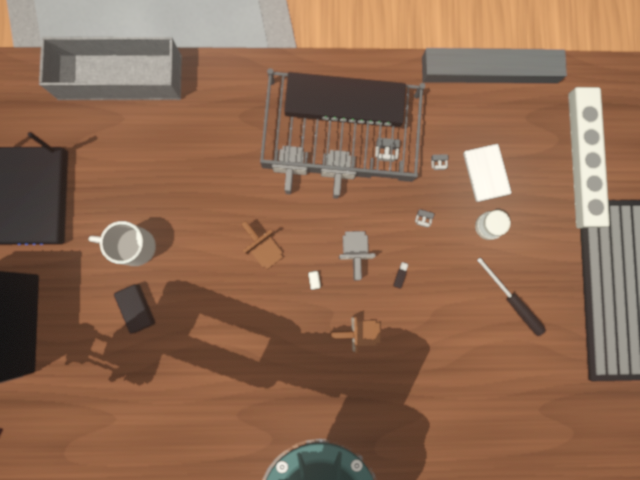

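View pics/side0.png

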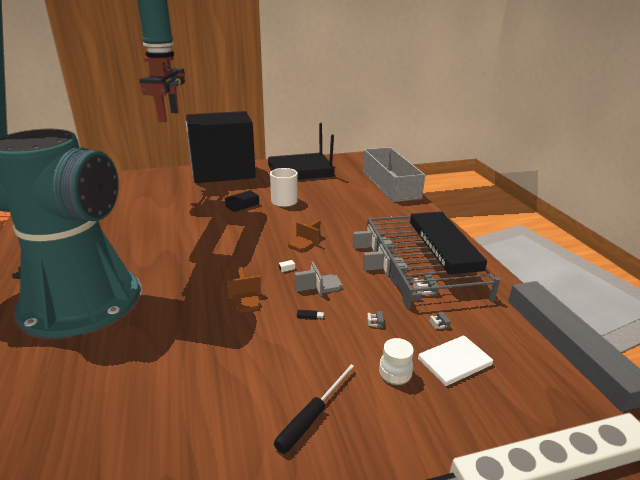

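Candidates for the holder in the top picture are the grey one at (357,250) and brown ones at (263,245) and (360,332). The grey one fits the description. For the bay, the bracket under the shelf at (387,150) is the largest; the small loose ones at (440,162) and (424,218) are look-alikes. The filled bays are at (290,165) and (338,173). I'll check this in close crops.

```bash
python3 - <<'E'
from h import *
f=viewer.grab_frame("top");g=viewer.grab_frame("side")
a=cv2.resize(f["color"][135:285,260:430,::-1],None,fx=4,fy=4,interpolation=cv2.INTER_CUBIC)
cv2.imwrite("pics/c1.png",a)
b=cv2.resize(g["color"][215:320,285:505,::-1],None,fx=3.6,fy=3.6,interpolation=cv2.INTER_CUBIC)
cv2.imwrite("pics/c2.png",b)
E
```

```text
(no output)
```

View pics/c1.png

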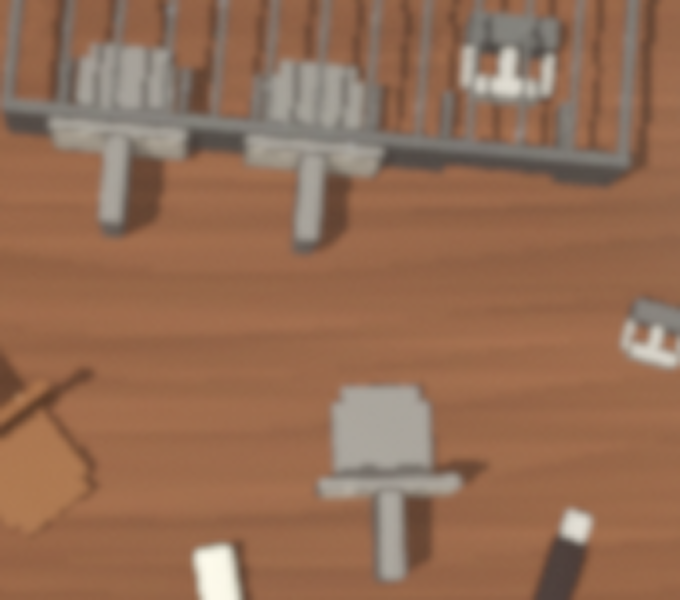

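View pics/c2.png

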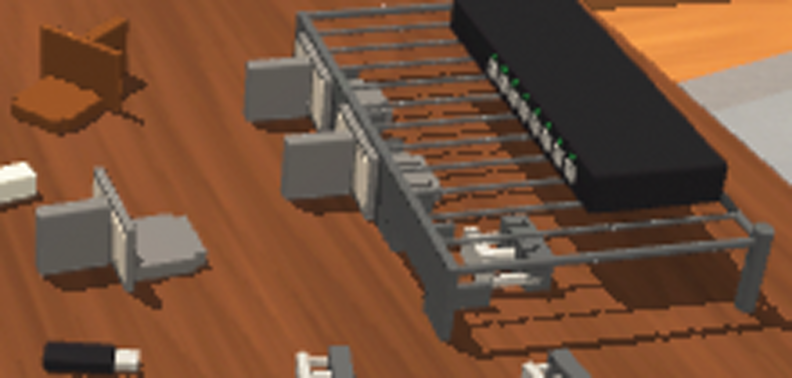

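```bash
cat > fit.py <<'E'
from h import *
from scipy.optimize import least_squares
T=lambda u,v:((u+.5)/4+259.5,(v+.5)/4+134.5)
S=lambda u,v:((u+.5)/3.6+284.5,(v+.5)/3.6+214.5)
def fit(obs,x0,ft,fs):
    def res(p):
        c,s=np.cos(p[2]),np.sin(p[2]);out=[]
        for cam,px,m in obs:
            m=np.array(m)/1000
            P=[p[0]+c*m[0]-s*m[1],p[1]+s*m[0]+c*m[1],m[2]]
            out.append(proj(ft if cam=="t" else fs,P)[0]-px)
        return np.array(out).ravel()
    r=least_squares(res,x0,loss="soft_l1")
    return r.x,res(r.x).reshape(-1,2).round(1)
E
python3 - <<'E'
from fit import *
ft=viewer.grab_frame("top");fs=viewer.grab_frame("side")
t=lambda u,v,*m:("t",T(u,v),m)
s=lambda u,v,*m:("s",S(u,v),m)
H=[t(340,386,50,20,10),t(418,386,50,-20,10),t(333,404,42,25,10),t(430,402,42,-25,10),t(319,480,0,35,46),t(461,476,0,-35,46),t(391,573,-51,0,44),
s(37,207,-51,0,44),s(40,272,-51,-6,0),s(130,290,-3,-35,0),s(100,170,-3,35,46),s(207,250,50,-20,10)]
L=[t(112,226,-51,100,44),t(306,242,-51,0,44),t(52,124,-6,135,46),t(188,134,-6,65,46),t(248,139,-6,35,46),t(383,152,-6,-35,46),t(5,110,0,160,50),t(630,163,0,-160,50),
s(246,63,-51,100,44),s(252,125,-51,97,0),s(285,135,-51,0,44),s(288,197,-51,-4,0),s(300,14,0,160,50),s(448,268,0,-160,50)]
for n,o,x0 in(("holder",H,(.52,-.08,0)),("shelf",L,(.7,-.03,-.1))):
    for k in("ts","t","s"):
        p,r=fit([q for q in o if q[0] in k],x0,ft,fs)
        print(n,k,p[:2].round(4),np.degrees(p[2]).round(2), r.tolist() if k=="ts" else "")
    if n=="shelf":
        p,_=fit(o,x0,ft,fs);print("mouth",p[0]+.1*np.sin(p[2]),p[1]-.1*np.cos(p[2]))
E
```

```text
holder ts [ 0.4952 -0.0768] 0.36 [[0.5, 0.2], [0.1, -0.0], [-0.1, -0.5], [-0.4, -0.2], [0.1, -0.7], [-0.6, -0.1], [-0.0, 1.4], [-0.0, 0.6], [-0.0, 0.9], [-0.0, 0.3], [-0.2, -1.5], [0.0, 0.0]]
holder t [ 0.4951 -0.077 ] 0.69 
holder s [ 0.4956 -0.0761] -0.46 
shelf ts [ 0.6682 -0.0424] -5.37 [[-0.2, -1.7], [0.5, -1.3], [-0.4, 0.2], [0.1, 0.9], [-0.2, 1.0], [0.3, 0.9], [-0.8, -0.8], [0.0, 0.5], [1.1, 0.1], [-1.3, -1.3], [0.8, 0.9], [-0.8, 0.7], [-0.3, -0.8], [1.2, 0.4]]
shelf t [ 0.6685 -0.0425] -5.05 
shelf s [ 0.6678 -0.0418] -5.91 
mouth 0.6588034015684218 -0.14192914146582947
```

```bash
python3 -m handwheel '[[[0,0,21],[0.1,-0.25,-0.03],0],[[0,0,21],[0.1,-0.25,-0.03],0],[[0,0,21],[0.1,-0.25,-0.03],0],[[0,0,21],[0.1,-0.25,-0.03],0],[[0,0,21],[0.12,-0.3,-0.03],0],[[0,0,21],[0.12,-0.3,-0.03],0],[[0,0,21],[0.12,-0.3,-0.03],0],[[0,0,21],[0.12,-0.3,-0.03],0]]'; python3 -c "
from h import *
print(ctrl.state())"
```

```text
t: 1.37
eef_pos: [0.3316, 0.2592, 0.2036]
orientation: [-180.0, 0.0, -179.6]
force: [0.4, 0.3, -0.5]
width: 0.507
{'t': 1.3667, 'joint_positions': array([ 2.86231275e+01,  7.61260056e+00,  1.09627980e+02, -4.19693353e-02,
        6.27451287e+01, -6.17438205e+01]), 'dq': array([-53.69334935,  -8.24642972,  14.64812425,   0.64154986,
        -7.39154795, -52.66761219]), 'joint_efforts': array([  6.63573593, -33.14584136, -23.28135073,   0.05523934,
         0.41026488,   1.08701169]), 'eef_pos': array([0.33156833, 0.25916845, 0.2036432 ]), 'orientation': array([-1.79973894e+02,  3.02479629e-02, -1.79613830e+02]), 'force': array([ 0.43089071,  0.29854794, -0.48315496]), 'moment': array([ 0.0203096 , -0.0327521 , -0.00600599]), 'width': 0.5066518664687906}
```

```bash
python3 -m handwheel '[[[0,0,0],[0.134,-0.3385,-0.02],0],[[0,0,0],[0.134,-0.3385,-0.02],0],[[0,0,0],[0.134,-0.3385,-0.02],0],[[0,0,0],[0.134,-0.3385,-0.02],0],[[0,0,0],[0.134,-0.3385,-0.02],0],[[0,0,0],[0.134,-0.3385,-0.02],0],[[0,0,0],[0.134,-0.3385,-0.02],0],[[0,0,0],[0.134,-0.3385,-0.02],0]]' && python3 -m handwheel '[[[0,0,0],[0.0075,-0.02,-0.02],0],[[0,0,0],[0.0075,-0.02,-0.06],0],[[0,0,0],[0.0075,-0.02,-0.08],0],[[0,0,0],[0.0075,-0.02,-0.08],0]]'
```

```text
t: 2.03
eef_pos: [0.4542, -0.0502, 0.1855]
orientation: [-180.0, 0.0, -179.6]
force: [0.8, 0.3, 0.1]
width: 0.501
t: 2.37
eef_pos: [0.4584, -0.0678, 0.102]
orientation: [179.9, -0.4, -179.7]
force: [-0.9, 0.7, -0.6]
width: 0.501
```

```bash
python3 -m handwheel '[[[0,0,0],[0,0,0],0],[[0,0,0],[0,0,0],0]]';python3 - <<'E'
from h import *
s=ctrl.state();print(s["eef_pos"],s["orientation"])
f=viewer.grab_frame("top");g=viewer.grab_frame("side")
save(g,"c3.png",(230,190,400,330),4)
print(proj(g,[[.4652,-.077,.031],[.4652,-.077,.09],s["eef_pos"]]))
E
```

```text
t: 2.53
eef_pos: [0.462, -0.0679, 0.1064]
orientation: [-180.0, 0.1, -179.6]
force: [-0.2, 0.4, 0.1]
width: 0.5
[ 0.46201326 -0.06792256  0.10635822] [-1.79972064e+02  7.37422089e-02 -1.79591112e+02]
[[304.4009025  276.36030674]
 [304.44329008 253.00910814]
 [301.91404686 244.32909831]]
```

View pics/c3.png

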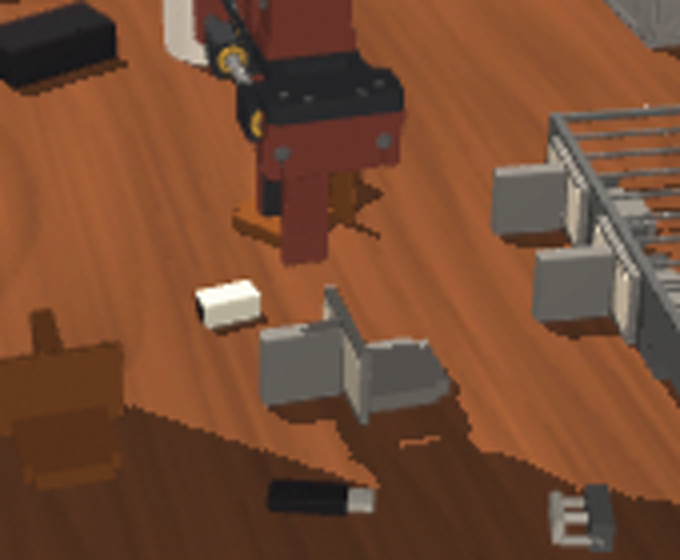

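The crop shows the fingers at about (306,255) above the grey holder at (306,281), with the coupler clear to the left. That agrees with the fit, so I'll descend and grip.

```bash
python3 -m handwheel '[[[0,0,0],[0.003,-0.009,-0.01],0],[[0,0,0],[0.003,-0.009,-0.035],0],[[0,0,0],[0.003,-0.009,-0.06],0],[[0,0,0],[0.003,-0.009,-0.08],0],[[0,0,0],[0.003,-0.009,-0.086],0],[[0,0,0],[0.003,-0.009,-0.086],0],[[0,0,0],[0.003,-0.009,-0.086],0]]' && python3 -m handwheel '[[[0,0,0],[0,0,0],-1],[[0,0,0],[0,0,0],-1],[[0,0,0],[0,0,0],-1],[[0,0,0],[0,0,0],-1],[[0,0,0],[0,0,0],-1],[[0,0,0],[0,0,0],-1]]'
```

```text
t: 3.22
eef_pos: [0.4647, -0.0772, 0.0197]
orientation: [-180.0, 0.0, -179.6]
force: [-0.4, -0.1, 0.3]
width: 0.501
t: 3.72
eef_pos: [0.4646, -0.077, 0.0198]
orientation: [-180.0, 0.1, -179.6]
force: [0.5, 0.3, 4.3]
width: 0.136
```

```bash
python3 -m handwheel '[[[0,0,0],[0,0,0.006],-1],[[0,0,0],[0,0,0.012],-1],[[0,0,-2],[0.025,-0.014,0.012],-1],[[0,0,-4],[0.05,-0.028,0.012],-1],[[0,0,-5.75],[0.075,-0.042,0.012],-1],[[0,0,-5.75],[0.099,-0.056,0.012],-1],[[0,0,-5.75],[0.099,-0.056,0.012],-1],[[0,0,-5.75],[0.099,-0.056,0.012],-1]]'; python3 - <<'E'
from h import *
s=ctrl.state();print(s["eef_pos"],s["orientation"],s["force"])
f=viewer.grab_frame("top");g=viewer.grab_frame("side")
save(f,"c4.png",(310,120,430,240),5)
save(g,"c5.png",(330,220,470,340),5)
E
```

```text
t: 4.38
eef_pos: [0.5648, -0.1338, 0.0318]
orientation: [-180.0, 0.1, 174.6]
force: [-1.0, 0.9, -1.0]
width: 0.135
[ 0.56480328 -0.1338292   0.03179013] [-1.79971140e+02  9.65705677e-02  1.74600215e+02] [-1.0415361   0.87413741 -0.99320915]
```

View pics/c4.png

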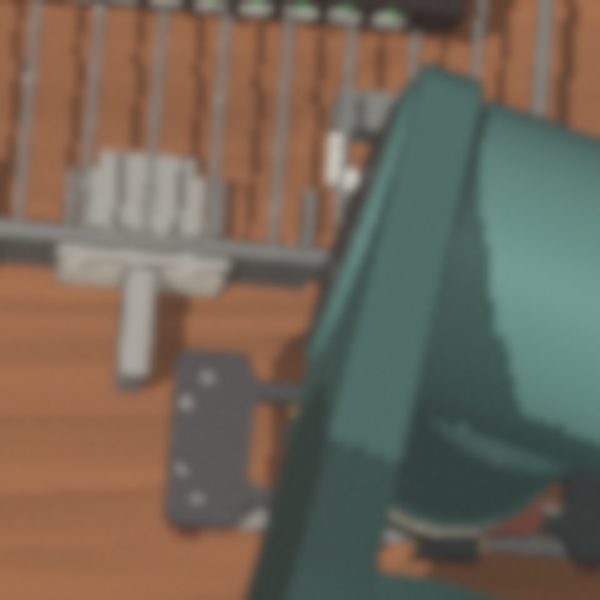

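View pics/c5.png

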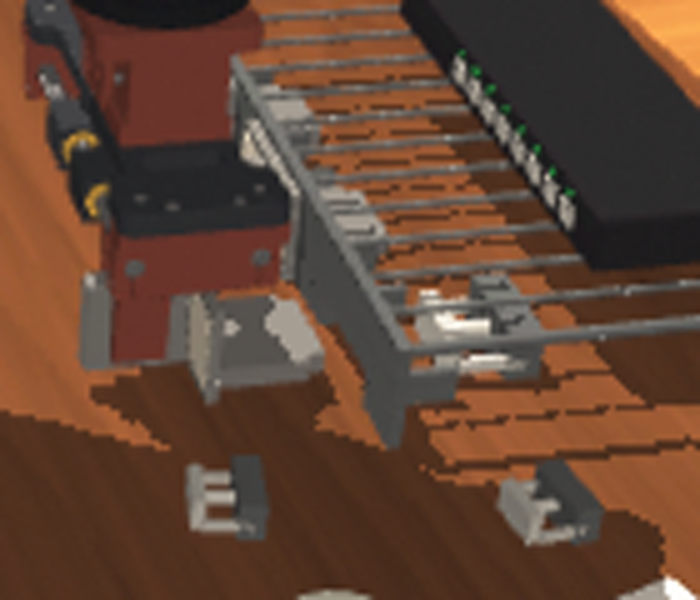

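The holder is held level with its tongue aimed at the window; in the side view the tip is at about (395,292) and the window is just beyond it. The arm hides it from above. I'll check the pose in the hand from the side points.

```bash
python3 - <<'E'
from fit import *
fs=viewer.grab_frame("side")
s=lambda u,v,*m:("s",((u+.5)/5+329.5,(v+.5)/5+219.5),m)
H=[s(212,402,-6,-35,12),s(323,352,50,-20,22),s(83,365,-51,-6,12),s(88,272,-51,0,56)]
p,r=fit(H,(.594,-.136,-.09),None,fs);print("holder",p[:2],np.degrees(p[2]),r.tolist())
S_=ctrl.state()["eef_pos"];a=np.radians(-5.4);d=np.array([np.cos(a),np.sin(a)])
print("predicted by tool",S_[:2]+.0305*d)
# relation to mouth in shelf frame
m=np.array([.6588,-.1419]);n=np.array([-d[1],d[0]])
for o in(p[:2],S_[:2]+.0305*d):print(((o-m)@d).round(4),((o-m)@n).round(4))
E
```

```text
holder [ 0.59472106 -0.13325658] -7.611979148402442 [[-1.5, -0.3], [0.9, -0.3], [0.4, 0.4], [-0.2, 0.1]]
predicted by tool [ 0.59184048 -0.13492225]
-0.0646 0.0026
-0.0673 0.0006
```

```bash
python3 -m handwheel '[[[0,0,0],[0,-0.001,-0.006],-1],[[0,0,0],[0,-0.001,-0.011],-1],[[0,0,0],[0.007,-0.0017,-0.011],-1],[[0,0,0],[0.014,-0.0023,-0.011],-1],[[0,0,0],[0.02,-0.003,-0.011],-1],[[0,0,0],[0.025,-0.0034,-0.011],-1],[[0,0,0],[0.03,-0.0038,-0.011],-1],[[0,0,0],[0.03,-0.0038,-0.011],-1]]' && python3 -m handwheel '[[[0,0,0],[0.005,-0.0005,0],-1],[[0,0,0],[0.01,-0.0009,0],-1],[[0,0,0],[0.014,-0.0014,0],-1],[[0,0,0],[0.018,-0.0018,0],-1],[[0,0,0],[0.021,-0.002,0],-1],[[0,0,0],[0.021,-0.002,0],-1]]'
```

```text
t: 5.2
eef_pos: [0.5947, -0.1369, 0.0203]
orientation: [-180.0, 0.1, 174.6]
force: [-0.1, 0.5, -1.0]
width: 0.141
t: 5.7
eef_pos: [0.6152, -0.1389, 0.0204]
orientation: [-180.0, 0.1, 174.6]
force: [-0.2, -0.3, -0.4]
width: 0.134
```

```bash
python3 -m handwheel '[[[0,0,0],[0.0015,-0.0001,0],-1],[[0,0,0],[0.003,-0.0003,0],-1],[[0,0,0],[0.0045,-0.0004,0],-1],[[0,0,0],[0.006,-0.0006,0],-1],[[0,0,0],[0.0075,-0.0007,0],-1],[[0,0,0],[0.0075,-0.0007,0],-1]]' && python3 -m handwheel '[[[0,0,0],[0.001,-0.0001,0],-1],[[0,0,0],[0.002,-0.0002,0],-1],[[0,0,0],[0.003,-0.0003,0],-1],[[0,0,0],[0.003,-0.0003,0],-1]]'
```

```text
t: 6.2
eef_pos: [0.6207, -0.1392, 0.02]
orientation: [180.0, -0.1, 174.6]
force: [-4.5, 0.2, 0.1]
width: 0.137
t: 6.53
eef_pos: [0.6238, -0.1394, 0.02]
orientation: [180.0, -0.1, 174.6]
force: [-5.6, -0.5, 0.2]
width: 0.132
```

```bash
python3 -m handwheel '[[[0,0,0],[0.001,-0.0001,0],-1],[[0,0,0],[0.002,-0.0002,0],-1],[[0,0,0],[0.003,-0.0003,0],-1],[[0,0,0],[0.003,-0.0003,0],-1]]' && python3 -m handwheel '[[[0,0,0],[0.0005,0,0],-1],[[0,0,0],[0.001,-0.0001,0],-1],[[0,0,0],[0.001,-0.0001,0],-1]]'
```

```text
t: 6.87
eef_pos: [0.6264, -0.1397, 0.02]
orientation: [180.0, -0.2, 174.6]
force: [-7.2, 0.3, 2.0]
width: 0.137
t: 7.12
eef_pos: [0.6272, -0.1398, 0.02]
orientation: [180.0, -0.2, 174.6]
force: [-6.6, 0.3, 2.0]
width: 0.137
```

```bash
python3 -m handwheel '[[[0,0,0],[0.0005,0,0],-1],[[0,0,0],[0.001,-0.0001,0],-1],[[0,0,0],[0.001,-0.0001,0],-1]]' && python3 -m handwheel '[[[0,0,0],[0.0005,0,0],-1],[[0,0,0],[0.001,-0.0001,0],-1],[[0,0,0],[0.001,-0.0001,0],-1]]'
```

```text
t: 7.37
eef_pos: [0.6275, -0.1398, 0.02]
orientation: [180.0, -0.2, 174.7]
force: [-8.7, -0.6, 2.7]
width: 0.136
t: 7.62
eef_pos: [0.6275, -0.1397, 0.0198]
orientation: [180.0, -0.4, 174.7]
force: [-11.3, 0.9, 3.6]
width: 0.133
```

Advance has stopped at x = 0.6275 while the force climbs past the clip's, so the plate is on the lip. I'll look to confirm.

```bash
python3 - <<'E'
from h import *
g=viewer.grab_frame("side");s=ctrl.state();print(s["t"],s["eef_pos"],s["orientation"],s["force"])
save(g,"c6.png",(330,220,470,340),5)
E
```

```text
7.6667 [ 0.62746165 -0.13973133  0.01979456] [179.96952814  -0.35671912 174.65527742] [-11.38467453   0.26229277   3.83182074]
```

View pics/c6.png

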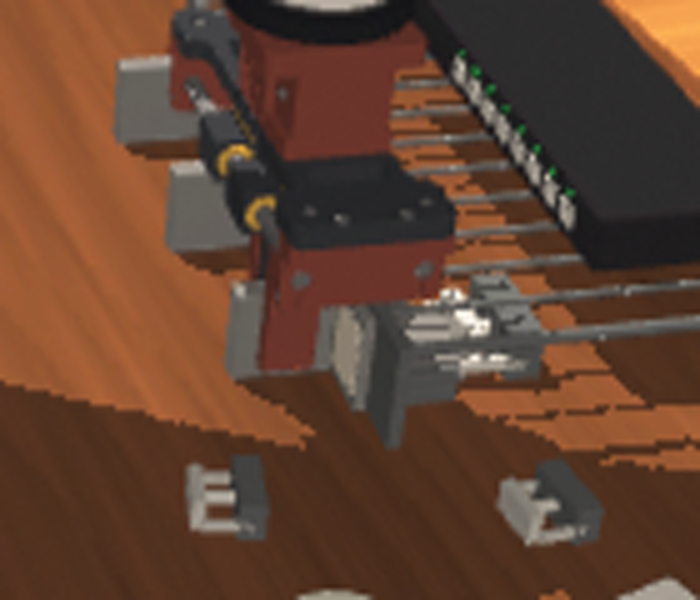

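The plate sits against the lip at about (403,295). Its fin is in line with the two fixed ones, and it hasn't slipped in the grip. I'll hand in while holding the push.

```bash
python3 - <<'E'
from h import *
print(job.finish_job()); s=ctrl.state();print(s["eef_pos"],s["force"],s["width"])
E
```

```text
the job is handed in; nothing more can be done
None
the job is handed in; nothing more can be done
```

I slid the grey label holder's tongue under the lip into the empty right-hand bay and handed the job in at about 7.7 s, with the gripper still pressing it home.

- **Home:** the tool stopped at x = 0.6275 m, within 1 mm of the computed home of 0.628 m. The push rose from about 7 N on the clip to about 11 N there, so the plate is against the rigid lip and wasn't rammed.
- **Last picture:** the side view shows the plate against the lip, its fin in line with the two fixed labels, and no visible slip in the grip. The arm hid the bay from the top camera, so I only had the side view.
- **Disagreement:** before insertion, the side-camera estimate of the holder differed from the tool's by about 2–3 mm and 2°. I shifted 1 mm toward the camera's estimate, and the holder went in with no side force above about 1 N.
- **Other things on the desk:** I saw no contact with any of them, but I didn't measure their positions again at the end.

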